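# Dry-stack a wheel hub on its flange

## Task

Dry-stack the hub parts on the raised boss of the cast flange, centred and lying flat, in this order from the bottom: the smaller bearing, the shorter spacer sleeve standing upright, the thick washer, and on top the big castle nut with its lugs up. The larger bearing and the longer sleeve belong to another hub: leave them where they are.

Things in the scene. Friction and masses are not known exactly. Their poses are not given: they have to be found in the camera images.
- hub_flange: cast steel hub flange, fixed to the bench: a disc 110 mm across and 14 mm thick with bolt holes, and on it a raised round boss 64 mm across whose flat top is 30 mm above the bench. It cannot be moved; the stack is built on this boss. Origin at the centre of its underside on the bench, z axis up.
- small_bearing: the smaller of two steel ball bearings, a ring 62 mm across and 16 mm high with a bore of 26 mm, balls visible from above, lying flat; about 0.16 kg; take it across the outside, the bore does not admit a finger. Origin at the centre of its underside, z axis up (its own axis).
- large_bearing: the larger ball bearing, 80 mm across and 22 mm high, lying flat at the right side of the work, loose. To be left alone. Origin at the centre of its underside, z axis up (its own axis).
- short_sleeve: the shorter of two plain steel spacer sleeves (upright tubes): 44 mm outer diameter, 29 mm bore, 28 mm high, standing on end; about 0.2 kg; take it across the outside, the bore does not admit a finger. Origin at the centre of its underside, z axis up (its own axis).
- long_sleeve: the longer sleeve: the same 44 mm outer diameter and 29 mm bore, but 60 mm high, standing on end. To be left alone. Origin at the centre of its underside, z axis up (its own axis).
- thick_washer: thick plain steel washer, 58 mm across, 28 mm bore, 10 mm thick, lying flat; about 0.15 kg; take it across the outside, the bore does not admit a finger. Origin at the centre of its underside, z axis up (its own axis).
- castle_nut: large steel castle nut: hexagon 46 mm across flats (53 mm across corners) and 18 mm high, with six lugs on top, 25 mm high in all, the lugs up; about 0.25 kg. Not the small plain nut (24 mm) lying about. Origin at the centre of its underside, z axis up; its x axis points square out of one of the six flats, so flats face 0, 60, 120, ... degrees from x.
Mind the look-alikes: they are no part of the job. Leave any red look-alike of the small_bearing alone.

How it is judged:
On the way, in this order (a step that is already met when the one before it is completed fails the run):
1. the small bearing sits on the flange's boss (horizontal distance between small_bearing and hub_flange below 0.012 m and z of small_bearing in the frame of hub_flange between 0.026 and 0.034 m and angle between small_bearing's own z axis and vertical below 0.1 rad), for 0.2 s.
2. the short sleeve stands on the bearing (horizontal distance between short_sleeve and hub_flange below 0.012 m and z of short_sleeve in the frame of hub_flange between 0.042 and 0.05 m and angle between short_sleeve's own z axis and vertical below 0.1 rad), for 0.2 s.
3. the thick washer lies on the sleeve (horizontal distance between thick_washer and hub_flange below 0.012 m and z of thick_washer in the frame of hub_flange between 0.07 and 0.078 m and angle between thick_washer's own z axis and vertical below 0.1 rad), for 0.2 s.
At the end, for the whole second after the job is handed in: Bearing, short sleeve, thick washer and castle nut stand on the flange's boss in that order from the bottom, each within 12 mm of the flange's axis, within 4 mm of its height in the stack and upright within 0.1 rad, at rest and released (all of step 1 and all of step 2 and all of step 3 and horizontal distance between castle_nut and hub_flange below 0.012 m and z of castle_nut in the frame of hub_flange between 0.08 and 0.088 m and angle between castle_nut's own z axis and vertical below 0.1 rad and linear speed of each of small_bearing, short_sleeve, thick_washer, castle_nut below 0.02 m/s and contact force between each of small_bearing, short_sleeve, thick_washer, castle_nut and the fingers below 0.1 N); the robot touches nothing.
It fails at once if the large bearing is moved more than 20 mm (distance of large_bearing from where it was at the start of the episode above 0.02 m).
It fails at once if the long sleeve is moved more than 20 mm (distance of long_sleeve from where it was at the start of the episode above 0.02 m).
It also fails if it takes over 107 s, if anything falls off the work surface, if the arm or the gripper's body presses on something with over 40 N, if the wrist force passes 120 N, or if a joint passes its speed limit or range.

## Robot

A 6-joint arm with a two-finger parallel gripper is mounted at the origin on a cart in front of the work surface, level with it; the furniture and walls round the work are solid. World frame = base frame: x ahead of the robot, y to its left, z up, the work surface at z = 0. Lengths are in m, angles in rad, forces in N, time in s.
With the tool pointing down it reaches from about 0.375 to 0.925 m from the base axis. Payload 5.7 kg.
Tool frame: the origin (TCP) lies midway between the tips of the shut fingers; the grasp point (between the pads) lies 19 mm behind it; z points along the fingers, y is the line along which they close (so a half turn about z gives the same grasp; the last joint's range is limited). The gripper opens to 88 mm and grips with 3 to 60 N. Pads are 20 mm wide; open, the fingers measure 115 mm over their backs; the gripper's body (75 mm by 178 mm) begins 61 mm behind the grasp point.
Start: joints at [1.116, 0.359, 1.51, -0, 1.272, -0.115], TCP at [0.2, 0.566, 0.223] pointing down, gripper open.
Joint ranges: [-2.97, 2.97], [-1.01, 2.36], [0.21, 2.38], [-0.96, 4.11], [0.2, 2.71], [-2.98, 2.98]. Speed limits (rad/s): [2.39, 2.39, 3.14, 3.14, 3.14, 3.14].

## Interface

Orientations are given as a unit quaternion [x, y, z, w].
In Python, from bench import move_ptp, servo_line, goto_joints, move_gripper, sleep, inverse_kinematics, capture, PlanningError, close_job, spot_in, silhouettes, current_clock, current_joint_pos, current_qvel, current_joint_torque, current_position, current_orientation, current_force, current_torque, current_finger_gap, current_grip_force gives the robot as it stands. Calls block until the motion is done:
- move_ptp(position, orientation): joint-space move of the TCP to a pose.
- servo_line(position, orientation=None, rate=0.15, contact_N=None): straight line of the TCP; orientation=None keeps the orientation; rate is the mean speed in m/s. With contact_N (N) it stops when the force on the tool has changed by that much, and returns True; else False.
- goto_joints(angles): joint-space move.
- move_gripper(opening): finger opening in m; the grip force is fixed at half the most; returns when the fingers have stopped.
- sleep(seconds).
- inverse_kinematics(position, orientation): joint angles nearest the present ones, or None.
- capture(name): name is "scene" or "top" or "wrist"; returns a dict with "image" (384x512x3 uint8, blue, green, red), "range_z" (384x512 float32, m along the optical axis (not along the pixel's ray), 0 where there is no reading), "intrinsics" (3x3 intrinsics, pixels), "R" (3x3) and "t" (3): a world point X has camera coordinates R X + t. Camera axes: x right, y down, z forward; pixel columns grow to the right and rows downward; lengths in m; the calibration is good to about 2 mm. A picture is of the moment at which its call begins.
A pose or a line that the arm cannot do raises PlanningError and nothing moves.
- close_job(): hands the job in; it is judged then, once.
Trained networks look in the newest picture that a camera, given by its name, has taken for a name from the list of things; names that differ only in an ending like _2 or _b are one class to them, and where a whole thing is asked for, a point or a joint stands for the part that bears it (a point fixed in the world has none). Each returns a list of dicts, best first, with "conf" (0 to 1); they miss things now and then, are a little off and sometimes report something else, mostly with a low value. They report only what shows in the picture. A call takes as long as a camera call. They do not tell look-alikes from the thing itself.
- spot_in(camera, query): "xy" ([column, row] in pixels, amid what is visible of it).
- silhouettes(camera, query): "region" (384x512 bool, what is visible of it) and "xy" ([column, row] in pixels, amid what is visible of it).
Readings, each from a call of its own:
- current_clock(): time.
- current_joint_pos(): joint angles.
- current_qvel(): joint speeds.
- current_joint_torque(): joint torques, N m.
- current_position(): TCP position.
- current_orientation(): TCP orientation.
- current_force(): force on the tool from outside, world axes, zero at the start.
- current_torque(): the same for the moment, N m.
- current_finger_gap(): finger opening in m.
- current_grip_force(): force on a finger pad.
Only numpy, scipy, OpenCV 4.12 (cv2) and the standard library are available. Lean on these libraries where they do the work, as an engineer would, in place of code of your own. Each camera call takes 0.05 s, during which the arm holds its last target. There are 200 camera calls.

## Working session

There is one attempt and no reset: what is moved stays moved. The work goes in short steps, each a Python script; the robot and the scene stay as the last script left them, time stands still between calls to the robot, and variables do not carry over. Pictures are saved under pics/ and viewed, at most 14 in all, crops included, and the job is handed in when it is done.

```bash
mkdir -p pics; ls; python3 - <<'E'
from bench import *
import cv2
for n in("top","scene"):
    c=capture(n); cv2.imwrite(f"pics/{n}0.png",cv2.resize(c["image"],(800,600)))
    print(n,c["R"].round(3).tolist(),c["t"].round(3).tolist(),c["intrinsics"].round(1).tolist())
    for q in("hub_flange","small_bearing","large_bearing","short_sleeve","long_sleeve","thick_washer","castle_nut"):
        for d in silhouettes(n,q):
            print(q,round(d["conf"],2),[round(float(v)) for v in d["xy"]],int(d["region"].sum()))
print(current_clock(),current_orientation())
E
```

```text
pics
top [[-0.002, -1.0, 0.008], [-0.998, 0.002, -0.058], [0.058, -0.008, -0.998]] [-0.103, 0.547, 1.317] [[449.8, 0.0, 253.7], [0.0, 449.8, 193.7], [0.0, 0.0, 1.0]]
hub_flange 0.89 [156, 219] 970
small_bearing 0.76 [182, 172] 258
small_bearing 0.53 [205, 154] 261
small_bearing 0.18 [252, 179] 62
large_bearing 0.59 [367, 221] 468
short_sleeve 0.41 [252, 177] 125
long_sleeve 0.55 [316, 177] 138
thick_washer 0.65 [215, 228] 197
thick_washer 0.53 [363, 216] 486
castle_nut 0.76 [296, 228] 201
scene [[0.507, -0.862, -0.004], [-0.405, -0.235, -0.883], [0.761, 0.449, -0.468]] [-0.335, 0.232, 0.632] [[426.0, 0.0, 255.2], [0.0, 426.0, 188.4], [0.0, 0.0, 1.0]]
hub_flange 0.61 [145, 184] 865
hub_flange 0.48 [347, 203] 623
small_bearing 0.71 [202, 166] 253
small_bearing 0.54 [249, 170] 274
large_bearing 0.8 [391, 260] 1244
short_sleeve 0.69 [390, 257] 1270
short_sleeve 0.55 [274, 186] 283
long_sleeve 0.59 [346, 204] 631
thick_washer 0.69 [216, 208] 348
castle_nut 0.81 [297, 238] 468
castle_nut 0.24 [144, 186] 884
castle_nut 0.15 [345, 205] 625
0.8 [ 1.69093438e-01  9.85600025e-01 -2.79540982e-05 -6.19508098e-06]
```

```bash
python3 - <<'E'
import cv2,numpy as np
a=cv2.imread("pics/top0.png"); b=cv2.imread("pics/scene0.png")
# top crop x120-400,y120-270 (orig) enlarged; scene crop
A=cv2.resize(a,(512,384))
s=a[int(110*1.5625):int(270*1.5625),int(110*1.5625):int(410*1.5625)]
cv2.imwrite("pics/topcrop.png",cv2.resize(s,(800,427)))
E
```

```text
(no output)
```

View pics/scene0.png

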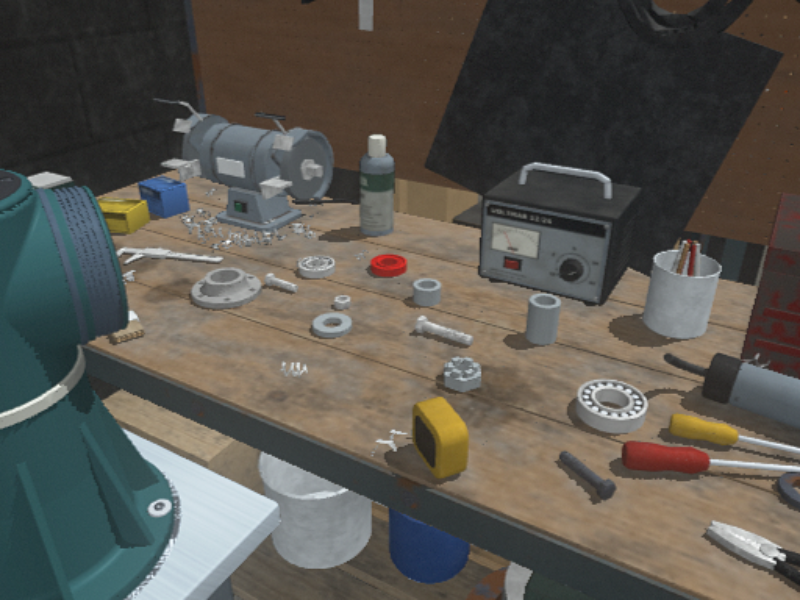

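View pics/topcrop.png

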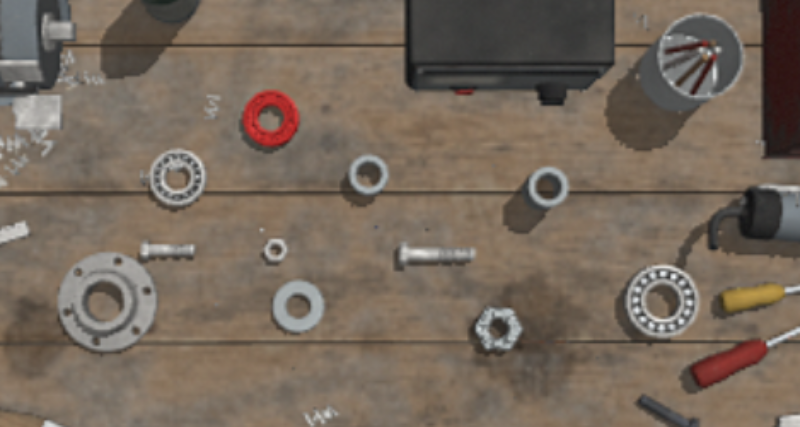

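Top view (crop → full pixel):
- **Bearings:** silver ball bearing at about (176,177), red one at (211,154), bigger one at (358,222). The silver one is the small_bearing; red is the look-alike and the big one is the other hub's.
- **Sleeves:** (248,175) and (315,180). The scene view shows the left one is short, at (427,291) in that picture, and the right one tall, at (543,320). So the left one is mine.
- **Castle nut:** (297,233). The plain small nut is at (213,203).
- **Washer and flange:** washer at (222,225), flange at (150,223).

The enlarged crop confirms these choices.

```bash
cat > h.py <<'E'
from bench import *
import numpy as np, cv2
def down(a):
    "tool down, closing line (tool y) at world angle a: q of R=[x y z]"
    from scipy.spatial.transform import Rotation as Ro
    y=np.array([np.cos(a),np.sin(a),0]); z=np.array([0,0,-1.]); x=np.cross(y,z)
    return Ro.from_matrix(np.c_[x,y,z]).as_quat()
def cloud(c):
    d=c["range_z"]; v,u=np.indices(d.shape); K=c["intrinsics"]
    P=np.stack([(u-K[0,2])*d/K[0,0],(v-K[1,2])*d/K[1,1],d],-1)
    W=(P-c["t"])@c["R"]; W[d==0]=np.nan
    return W
def pix(c,X):
    p=c["R"]@np.asarray(X)+c["t"]; p=c["intrinsics"]@p; return p[:2]/p[2]
def top_circle(W,xy,r,zmin,zmax=None):
    "points near xy within r in the height band: enclosing-circle centre, diameter, median height"
    m=(np.hypot(W[...,0]-xy[0],W[...,1]-xy[1])<r)&(W[...,2]>zmin)
    if zmax: m&=W[...,2]<zmax
    p=W[m]
    if len(p)<8: return None
    (cx,cy),R=cv2.minEnclosingCircle(p[:,:2].astype(np.float32))
    return np.round([cx,cy,2*R,np.percentile(p[:,2],80),len(p)],4)
E
python3 - <<'E'
from h import *
T=capture("top");S=capture("scene");WT=cloud(T);WS=cloud(S)
for n,(u,v),h,r in(("flange",(150,223),.03,.075),("boss",(150,223),.03,.045),("sb",(176,177),.016,.045),("ss",(248,175),.028,.04),("wa",(222,225),.01,.042),("cn",(297,233),.025,.04),("lb",(358,222),.022,.05),("ls",(315,180),.06,.04)):
    p=WT[v-8:v+9,u-8:u+9].reshape(-1,3); p=np.nanmean(p,0)
    a=top_circle(WT,p,r,.6*h); 
    if a is not None: a=top_circle(WT,a,r,.6*h)
    print(n,p.round(3),a, top_circle(WS,a if a is not None else p,r,.6*h))
for n,(u,v) in (("bench",(200,200)),("bench2",(270,215))): print(WT[v,u].round(4))
E
```

```text
flange [0.461 0.203 0.011] [4.815e-01 1.865e-01 1.202e-01 3.130e-02 2.460e+02] [4.790e-01 1.921e-01 1.088e-01 3.010e-02 3.140e+02]
boss [0.461 0.203 0.011] [4.679e-01 2.073e-01 7.800e-02 3.150e-02 2.360e+02] [4.638e-01 2.036e-01 7.120e-02 3.010e-02 3.070e+02]
sb [0.598 0.128 0.01 ] [6.019e-01 1.334e-01 7.160e-02 1.710e-02 2.560e+02] [5.972e-01 1.318e-01 7.320e-02 1.610e-02 2.000e+02]
ss [ 0.603 -0.087  0.01 ] [ 6.039e-01 -8.450e-02  4.410e-02  2.980e-02  1.070e+02] [ 6.009e-01 -8.440e-02  4.890e-02  2.810e-02  1.670e+02]
wa [ 0.455 -0.01   0.006] [ 4.551e-01 -1.090e-02  6.910e-02  1.200e-02  2.100e+02] [ 4.561e-01 -7.000e-03  6.090e-02  1.050e-02  2.520e+02]
cn [ 0.43  -0.233  0.001] [ 4.342e-01 -2.271e-01  5.050e-02  2.420e-02  1.530e+02] [ 4.308e-01 -2.275e-01  5.320e-02  2.450e-02  2.820e+02]
lb [ 0.462 -0.414  0.011] [ 4.638e-01 -4.093e-01  8.120e-02  2.280e-02  4.480e+02] [ 4.612e-01 -4.113e-01  8.420e-02  2.150e-02  8.930e+02]
ls [ 0.586 -0.285  0.027] [ 5.870e-01 -2.787e-01  4.410e-02  6.220e-02  1.280e+02] [ 5.845e-01 -2.792e-01  4.820e-02  5.920e-02  3.460e+02]
[ 0.5294  0.0568 -0.    ]
[ 4.840e-01 -1.528e-01  3.000e-04]
```

```bash
python3 - <<'E'
from h import *
q=down(np.pi/2)
for n,p,z,r,zm in(("boss",(.466,.205),.2,.05,.024),("sb",(.600,.132),.17,.04,.010)):
    move_ptp([*p,z],q); c=capture("wrist"); W=cloud(c)
    a=top_circle(W,p,r,zm); a=top_circle(W,a,r,zm); print(n,a,pix(c,[*a[:2],a[3]]).round(),current_clock(),current_joint_pos().round(2))
    cv2.imwrite(f"pics/w_{n}.png",c["image"])
    m=(np.hypot(*(W[...,:2]-p).transpose(2,0,1))<.06)&(W[...,2]>zm); cv2.imwrite(f"pics/m_{n}.png",m*255)
cv2.imwrite("pics/w1.png",np.vstack([cv2.resize(np.hstack([cv2.imread(f"pics/w_{n}.png"),cv2.imread(f"pics/m_{n}.png")]),(800,300)) for n in("boss","sb")]))
E
```

```text
boss [4.5980e-01 2.0500e-01 9.9600e-02 3.2030e-01 4.1589e+04] [262. 431.] 2.5917 [ 0.28  0.25  1.73  0.    1.16 -1.29]
sb [5.938e-01 1.340e-01 7.930e-02 2.906e-01 2.565e+04] [271. 439.] 3.3083 [ 0.11  0.43  1.54  0.    1.17 -1.47][ WARN:0@0.762] global loadsave.cpp:1063 imwrite_ Unsupported depth image for selected encoder is fallbacked to CV_8U.
```

View pics/w1.png

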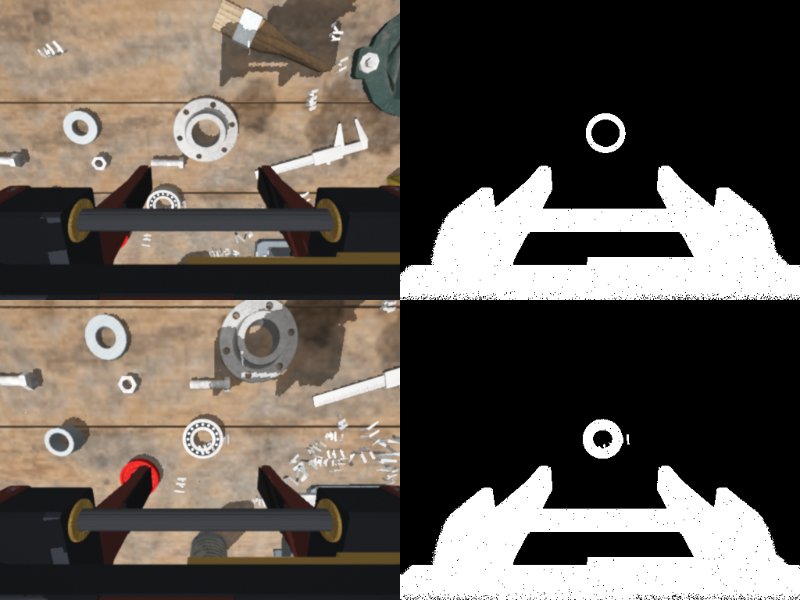

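Flange boss is seen at wrist view 1 (205,130)×, bearing at view 2 (203,438). The fingers contaminated my fit, so I'll cap the height band. A chip lies at the bearing's +y side, so I'll close along −45° to avoid it.

```bash
cat >> h.py <<'E'
def look(p,zm,zM,r=.045):
    c=capture("wrist"); W=cloud(c); a=top_circle(W,p,r,zm,zM)
    return top_circle(W,a,r,zm,zM) if a is not None else None
E
python3 - <<'E'
from h import *
print("boss",look((.465,.205),.024,.036))
print("sb",look((.598,.132),.010,.022,.037))
q=down(-np.pi/4)
move_ptp([.599,.132,.17],q); print("sb",a:=look((.598,.132),.010,.022,.037), "boss",look((.465,.205),.024,.036))
c=capture("wrist");cv2.imwrite("pics/w2.png",c["image"])
move_ptp([.466,.205,.2],down(np.pi/2)); print("boss",look((.465,.205),.024,.036),current_clock())
E
```

```text
boss [4.629e-01 2.066e-01 6.490e-02 3.120e-02 1.862e+03]
sb [6.012e-01 1.340e-01 7.210e-02 1.660e-02 1.657e+03]
sb [5.995e-01 1.344e-01 7.190e-02 1.640e-02 1.673e+03] boss [4.619e-01 2.071e-01 6.550e-02 3.100e-02 1.290e+03]
boss [4.623e-01 2.065e-01 6.460e-02 3.130e-02 1.049e+03] 7.5167
```

View pics/w2.png

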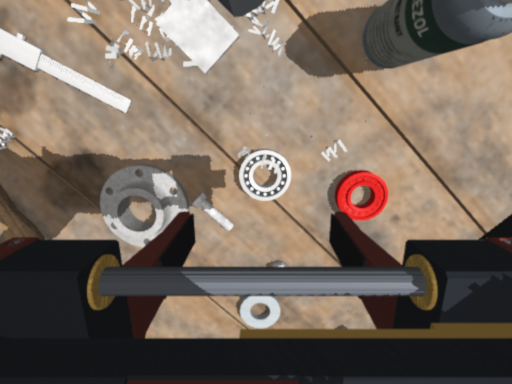

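```bash
cat >> h.py <<'E'
BOSS=np.array([.4625,.2067])
def comp(p,zm,zM,r=.045,cam="wrist"):
    "as look, but on the blob nearest p after opening the mask (drops chips)"
    c=capture(cam); W=cloud(c)
    m=(np.hypot(W[...,0]-p[0],W[...,1]-p[1])<r)&(W[...,2]>zm)&(W[...,2]<zM)
    n,l,s,_=cv2.connectedComponentsWithStats(cv2.morphologyEx(m.astype(np.uint8),cv2.MORPH_OPEN,np.ones((3,3))))
    k=1+np.argmax(s[1:,4]); P=W[l==k]
    (x,y),R=cv2.minEnclosingCircle(P[:,:2].astype(np.float32))
    return np.round([x,y,2*R,np.median(P[:,2])],4)
def grasp(p,a,z,zup=.15,opening=.088):
    q=down(a); move_gripper(opening)
    move_ptp([*p,z+.05],q)
    hit=servo_line([*p,z],q,rate=.08,contact_N=12)
    zz=current_position()[2]; print("grasp hit",hit,"z",zz.round(4))
    move_gripper(0.0); print("gap",current_finger_gap(),"F",current_grip_force())
    servo_line([*p,zup],rate=.15); print("lifted gap",current_finger_gap(),current_clock())
    return zz
def place(z,a,xy=BOSS,zup=.2):
    "z: expected TCP height at touch-down"
    q=down(a); move_ptp([*xy,z+.06],q); servo_line([*xy,z+.012],rate=.1)
    sleep(.2); hit=servo_line([*xy,z-.003],rate=.025,contact_N=5)
    print("touch",hit,"z",current_position().round(4),"expected",z)
    move_gripper(.088); sleep(.2)
    servo_line([*xy,max(z+.1,zup)],rate=.15); print("clock",current_clock())
E
python3 - <<'E'
from h import *
move_ptp([.599,.130,.17],down(-np.pi/4)); a=comp((.599,.131),.010,.022,.04); print(a)
if abs(a[2]-.062)<.006:
    z=grasp(a[:2],-np.pi/4,.004)
E
```

```text
[0.5999 0.13   0.0637 0.0155]
grasp hit False z 0.0038
gap 0.061018792828720844 F 30.00067949295044
lifted gap 0.061031200003384196 12.6333
```

```bash
python3 - <<'E'
from h import *
place(.0345,-np.pi/4)
move_ptp([.466,.205,.22],down(np.pi/2)); c=capture("wrist"); cv2.imwrite("pics/w3.png",c["image"])
print(comp(BOSS,.04,.055),current_clock())
move_ptp([.600,-.084,.18],down(np.pi/2)); print("ss",comp((.602,-.084),.02,.035,.035),current_clock())
E
```

```text
touch True z [0.4624 0.2067 0.034 ] expected 0.0345
clock 16.7417
[0.4623 0.2061 0.0622 0.0456] 18.8667
ss [ 0.6022 -0.0845  0.0439  0.0285] 20.1333
```

View pics/w3.png

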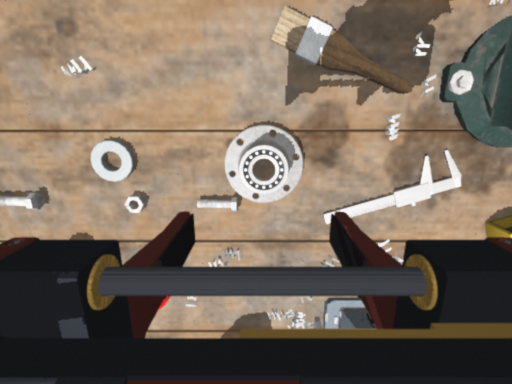

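The bearing sits centred on the boss at (264,168), top at 45.6 mm. Next is the short sleeve.

```bash
python3 - <<'E'
from h import *
A=np.pi/2
z=grasp((.6022,-.0845),A,.006)
if abs(current_finger_gap()-.044)<.004:
    place(z+.0462,A)
    move_ptp([.466,.205,.24],down(A)); print("stack",comp(BOSS,.066,.082),current_clock())
    move_ptp([.456,-.009,.18],down(A)); print("wa",comp((.456,-.009),.006,.016,.042),current_clock())
E
```

```text
grasp hit False z 0.0058
gap 0.04342296748037451 F 30.000141263008118
lifted gap 0.04352605529019722 23.5583
touch True z [0.4624 0.2067 0.0518] expected 0.052044464553741204
clock 28.3
stack [0.4625 0.2059 0.0439 0.0745] 28.6333
wa [ 0.4569 -0.0058  0.0579  0.0106] 29.575
```

```bash
python3 - <<'E'
from h import *
A=np.pi/2
z=grasp((.4569,-.0058),A,.003)
if abs(current_finger_gap()-.058)<.004:
    place(z+.0742,A)
    move_ptp([.466,.205,.26],down(A)); print("stack",comp(BOSS,.079,.094),current_clock())
    move_ptp([.432,-.227,.18],down(A)); print("nut",comp((.432,-.227),.01,.035,.04),current_clock(),current_joint_pos().round(2))
    c=capture("wrist"); W=cloud(c); a=(.432,-.227)
    m=(np.hypot(W[...,0]-a[0],W[...,1]-a[1])<.04)&(W[...,2]>.01)&(W[...,2]<.035)
    P=W[m][:,:2]
    th=np.radians(np.arange(0,180,2)); w=[np.ptp(P@[np.cos(t),np.sin(t)]) for t in th]
    f=[sum(w[(i+k)%90] for k in(0,30,60))/3 for i in range(30)]
    print("flat angle deg",2*int(np.argmin(f)),min(f),max(f))
    u,v=pix(c,[*a,.02]).astype(int); print(u,v)
    cr=c["image"][max(0,v-60):v+60,max(0,u-80):u+80]; cv2.imwrite("pics/nut.png",cv2.resize(cr,None,fx=4,fy=4,interpolation=2))
E
```

```text
grasp hit False z 0.0034
gap 0.05683757649720597 F 30.000665257684886
lifted gap 0.05703005437929269 32.8667
touch True z [0.4624 0.2067 0.077 ] expected 0.07761448540919857
clock 36.9083
stack [0.4624 0.2059 0.0579 0.0847] 37.3083
nut [ 0.4317 -0.228   0.0524  0.0192] 38.975 [-0.62  0.25  1.8   0.    1.1  -2.2 ]
flat angle deg 58 0.04617537701172264 0.051585154466002155
261 174
```

View pics/nut.png

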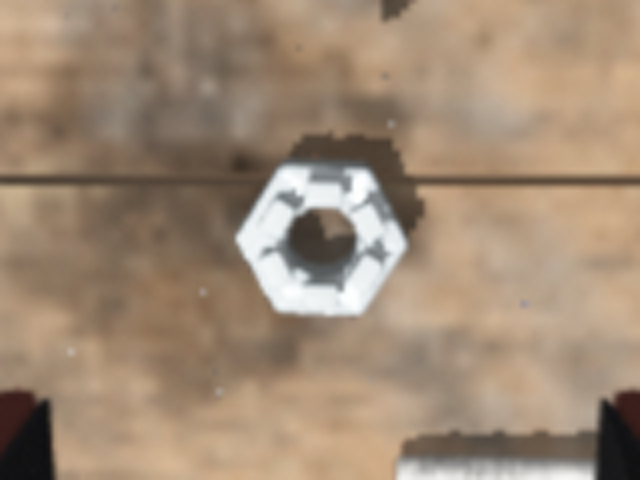

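Washer is placed (top 84.7 mm, centred). In the crop the nut is at (322,240), lugs up, with flats facing ±x (−2°). I'll close along −2°, partly opened because a bolt lies on the +x side.

```bash
python3 - <<'E'
from h import *
A=np.radians(-2)
z=grasp((.4317,-.228),A,.005,opening=.07)
if abs(current_finger_gap()-.046)<.004:
    place(z+.0842,A,zup=.25)
    move_ptp([.466,.205,.28],down(np.pi/2)); print("stack",comp(BOSS,.089,.12),"washer rim",comp(BOSS,.079,.089),current_clock())
    c=capture("wrist"); s=capture("scene")
    cv2.imwrite("pics/end.png",np.hstack([cv2.resize(c["image"][90:240,180:340],(400,375)),cv2.resize(s["image"][130:220,100:196],(400,375))]))
    print(current_force())
E
```

```text
grasp hit False z 0.0051
gap 0.0457190742198714 F 30.00022977590561
lifted gap 0.04591559546940493 43.3417
touch True z [0.4625 0.2067 0.0892] expected 0.08930237878545588
clock 48.5083
stack [0.4619 0.2068 0.0522 0.1033] washer rim [0.4489 0.1987 0.0482 0.0846] 50.0417
[0.13839989 0.28775477 0.25513974]
```

View pics/end.png

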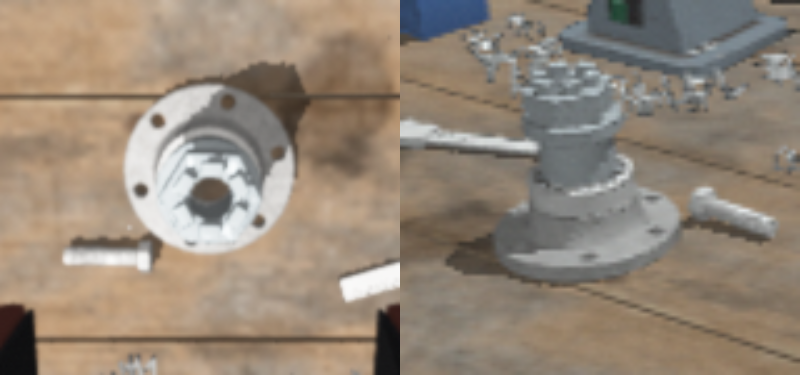

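The picture shows the full stack upright and centred: left view at (208,190), right view at (575,130), with the nut's lugs up and the gripper clear. Handing in.

```bash
python3 -c "
from bench import *
print(close_job(),current_clock())"
```

```text
the job is handed in; nothing more can be done
the job is handed in; nothing more can be done
```

The small bearing, short sleeve, thick washer and castle nut (lugs up) are stacked upright and centred on the flange boss; I handed the job in at about 50 s on the robot's clock, and no verdict was shown.

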